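# Move a battery pack from the charger to the meter

## Task

The battery pack is latched down in the finned charger: press it down gently until its push-push latch lets go and it springs up, then lift it out and stand it in the empty bay of the meter. Press it down there until the latch catches and it stays down, and leave the charger's bay empty and sprung up. Never force the latches: the depth at which they click differs, so feel for the end stop (24 N on a bay's pad breaks it), and do not disturb the other things on the bench.

Things in the scene. Friction and masses are not known exactly. Their poses are not given: they have to be found in the camera images.
- pack: Black battery pack, upright block 34 (x) by 54 (y) by 74 mm tall, about 0.2 kg, thin grip ribs near the top, foot tapering in 5 mm over its lowest 10 mm. Origin at the centre of its underside, z up; same after half a turn. Stands loose on a bay's pad: latched, its top is 16 mm above the housing's top face, sprung up 40 mm. It starts latched in the charger, x and y along the charger's.
- charger: Charger: fixed grey block 130 (x) by 120 (y) by 100 mm tall, place and yaw vary, with metal cooling fins on its two y sides (144 mm over them). Origin at the centre of its underside, z up. In the middle of its flat top is an open vertical bay 39 (x) by 59 mm (y), 2.5 mm clear around a pack.
- meter: Meter: fixed grey block 130 (x) by 120 (y) by 100 mm tall, place and yaw vary, with an 85 mm tall instrument panel (screen, knob) on its -x side, to 124 mm from the middle, and a steel bar handle, 85 mm high, on its +x side. Origin at the centre of the block's underside, z up. The same bay, 39 (x) by 59 mm (y), in the middle of its flat top.
- charger_pad: Spring pad, a 36 by 56 mm metal plate, on which a pack stands in the charger's bay; origin at the centre of its upper face: 66 mm above the bench sprung up, 42 mm latched. Its spring pushes up with 4 N sprung up, 7 N latched, 8 to 9 N at the trip depth; then a rubber end stop adds 8 N per mm. 12 to 16 N of push on the pack always trips it; over 24 N on the pad breaks it.
- meter_pad: Spring pad in the meter's bay, with the same heights, spring, end stop and limit as the charger's; origin at the centre of its upper face. Sprung up and empty at the start.
- charger_latch (a joint): How far the charger's pad is down, m: 0 sprung up, 0.024 latched (its start). Each push beyond a trip depth between 0.031 and 0.039 (hidden, other in each run and bay) switches the push-push latch: let go, a latched pad then springs up and a free pad stays at 0.024. A push short of it changes nothing. The rubber end stop begins within 1.5 mm past the trip depth.
- meter_latch (a joint): How far the meter's pad is down, m: 0 sprung up (its start), 0.024 latched. Works as the charger's, with its own hidden trip depth.
- flux_bottle: Brown glass bottle, 48 mm wide and 110 mm tall, loose bystander; origin at the centre of its underside.
- solder_spool: Metal spool 56 mm wide and 50 mm tall, loose bystander; origin at the centre of its underside.
- screwdriver: Screwdriver 150 mm long lying between the two devices, loose bystander; it lies along its x.

How it is judged:
By the outcome, as a careful person would: the job done as asked, in the order asked, and still so for the second after the job is handed in, with the robot touching nothing.
It also fails if it takes over 54 s, if anything falls off the work surface, if the arm or the gripper's body presses on something with over 40 N, if the wrist force passes 120 N, or if a joint passes its speed limit or range.

## Robot

A 7-joint arm with a two-finger parallel gripper is mounted at the origin on the work surface. World frame = base frame: x ahead of the robot, y to its left, z up, the work surface at z = 0. Lengths are in mm, angles in degrees, forces in N, time in s.
With the tool pointing down it reaches from about 400 to 900 mm from the base axis. Payload 5.6 kg.
Tool frame: the origin (TCP) lies at the very end of the fingers, on their centre line; the grasp point (between the pads) lies 19 mm behind it; x points along the fingers, z is the direction in which the jaws open and shut, and the axes are right-handed (so a half turn about x gives the same grasp; the last joint's range is limited). The gripper opens to 92 mm and grips with 3 to 60 N. Pads are 20 mm wide; open, the fingers measure 128 mm over their backs; the gripper's body (75 mm by 189 mm) begins 69 mm behind the grasp point.
Start: joints at [-75.573, 26.786, -0.665, 91.828, 0.344, 61.387, -3.226], TCP at [188.898, 621.954, 214.592] pointing down, gripper open.
Joint ranges: [-144.91, 144.91], [-17.63, 115.5], [-89.93, 88.59], [15.96, 139.68], [-74.01, 254.01], [8.47, 105.57], [-167.45, 167.45]. Speed limits (degrees/s): [147.25, 147.25, 180, 180, 180, 180, 180].

## Interface

Orientations are given as a 3x3 rotation matrix whose columns are the frame's x, y, z axes.
In Python, from plant import arm, imaging, ticket, spotter gives the robot as it stands.
- The arm moves only by the shell command python3 -m creep 'ROWS' [OPENING] [FORCE]. ROWS is a JSON object of lists of equal length, an entry for each row: "delta_pos": the shift along the tool's x, y, z in mm, a list of three; "rotation": the turn, a rotation vector about the tool's x, y, z in degrees, a list of three. In form: {"delta_pos": [[tx, ty, tz], ...], "rotation": [[ax, ay, az], ...]}. A call has 1 to 20 rows; each row shifts and turns the commanded pose from where the row before left it, along the tool's axes as they then stand; what a row does not reach is not made up. A row lasts 1/12 s, in which the tool goes at most 41.7 mm and 7.16 degrees, less where a joint would pass 70% of its speed; a pose out of reach is approached as far as the arm can. A call with a gripper value outside its range is refused whole. OPENING is the opening in per cent of the stroke, from 0 (shut) to 100 (fully open), set as the call begins (- or left out, the last holds). The fingers move at their own pace and stop on an object; FORCE is the grip in N (left out, the last holds). Time passes only in rows, so rows that do not move let the fingers close. It gives the time, the measured TCP pose, the force and the opening at its end, in the units of the state.
- arm.observe(): the state, without advancing time (a new reading comes with each control period).
- imaging.get_image(name): name is "scene" or "top" or "wrist"; returns the picture (420x560x3 uint8, red, green, blue); there is no depth.
- imaging.camera_info(name): a dict with "intrinsics" (3x3 intrinsics, pixels), "D" ([k1, k2, p1, p2, k3] as OpenCV has them; the pictures are not rectified), "position" and "orientation" of the camera in the world. Camera axes: x right, y down, z forward; pixel columns grow to the right and rows downward; lengths in mm; the calibration is good to about 2 mm. A picture is of the moment at which its call begins: read the wrist's pose just before it. camera_info takes no time and is no camera call; for the wrist camera it gives the pose at the moment of the call.
- ticket.close_job(): hands the job in, once; it reports no verdict.
Trained networks look in the newest picture that a camera, given by its name, has taken for a name from the list of things; names that differ only in an ending like _2 or _b are one class to them, and where a whole thing is asked for, a point or a joint stands for the part that bears it (a point fixed in the world has none). Each returns a list of dicts, best first, with "confidence" (0 to 1); they miss things now and then, are a little off and sometimes report something else, mostly with a low value. They report only what shows in the picture. A call takes as long as a camera call.
- spotter.recognise(camera, query): "location" ([x, y, z] in mm, in world coordinates, good to about 4 mm: the middle of the surface that is visible of it).
- spotter.trace(camera, query): "pixels" (420x560 bool, what is visible of it).
- spotter.spot_point(camera, query): "location" ([x, y, z] in mm, in world coordinates, good to about 4 mm: a listed point, or the origin of a listed thing).
The state is a dict: "t": time; "qpos": joint angles; "qvel": joint speeds; "effort": joint torques, N m; "eef_pos": TCP position; "orientation": TCP orientation; "ft_force": force on the tool from outside, world axes, zero at the start; "ft_torque": the same for the moment, N m; "width": finger opening in mm.
Only numpy, scipy, OpenCV 4.12 (cv2) and the standard library are available. Lean on these libraries where they do the work, as an engineer would, in place of code of your own. Each camera call takes 0.05 s, during which the arm holds its last target. There are 200 camera calls.

## Working session

There is one attempt and no reset: what is moved stays moved. The work goes in short steps, Python scripts to look and compute and a shell command to move; the robot and the scene stay as the last step left them, time stands still between calls to the robot, and variables do not carry over. Pictures are saved under pics/ and viewed, about 8 in all and at most 12, crops included, and the job is handed in when it is done.

```bash
mkdir -p pics; ls
cat > h.py <<'E'
import numpy as np, cv2
from plant import arm, imaging, ticket, spotter
def st():
    s=arm.observe(); print('t',round(s['t'],2),'pos',np.round(s['eef_pos'],1),'F',np.round(s['ft_force'],1),'w',round(s['width'],1)); return s
def pic(cam,fn):
    im=imaging.get_image(cam); cv2.imwrite('pics/'+fn,im[:,:,::-1]); return im
def cam(n):
    c=imaging.camera_info(n); return [np.array(c[k],float) for k in('intrinsics','D','position','orientation')]
def ray(n,px,z):
    """pixels -> world points on plane z"""
    K,D,p,R=cam(n); u=cv2.undistortPoints(np.array(px,float).reshape(-1,1,2),K,D)[:,0]
    d=np.c_[u,np.ones(len(u))]@R.T; return p+d*((z-p[2])/d[:,2])[:,None]
def proj(n,P):
    K,D,p,R=cam(n); return cv2.projectPoints((np.array(P,float).reshape(-1,3)-p)@R,np.zeros(3),np.zeros(3),K,D)[0][:,0]
E
python3 - <<'E'
from h import *
s=st(); print(np.round(s['orientation'],3))
a=pic('top','top0.png'); b=pic('scene','scene0.png')
cv2.imwrite('pics/a.png',cv2.resize(np.vstack([a,b]),None,fx=.71,fy=.71)[:,:,::-1])
for c in('top','scene'):
    print(c,np.round(cam(c)[2]),np.round(cam(c)[3],2).tolist())
    for n in('pack','charger','meter','charger_pad','meter_pad','flux_bottle','solder_spool','screwdriver'):
        print(n,[(np.round(d['location']).tolist(),round(d['confidence'],2)) for d in spotter.spot_point(c,n)[:2]])
st()
E
```

```text
pics
t 0.0 pos [188.8 621.4 213.6] F [ 0.6 -0.1  0.6] w 91.6
[[-0.    -0.957  0.291]
 [-0.002  0.291  0.957]
 [-1.    -0.    -0.002]]
top [462.  17. 954.] [[0.01, -1.0, 0.09], [-1.0, -0.01, 0.0], [-0.0, -0.09, -1.0]]
pack [([531.0, 202.0, 45.0], 0.59)]
charger [([527.0, 201.0, -2.0], 0.65)]
meter []
charger_pad [([531.0, 204.0, 42.0], 0.72), ([540.0, -216.0, -2.0], 0.19)]
meter_pad [([535.0, -216.0, 66.0], 0.81)]
flux_bottle [([701.0, -6.0, 1.0], 0.93)]
solder_spool [([396.0, -19.0, -0.0], 0.94), ([531.0, 200.0, 42.0], 0.34)]
screwdriver [([559.0, -1.0, 1.0], 0.63)]
scene [931. 306. 824.] [[-0.61, 0.66, -0.44], [0.79, 0.5, -0.35], [-0.01, -0.56, -0.83]]
pack [([531.0, 204.0, 39.0], 0.62)]
charger [([529.0, 206.0, 8.0], 0.85)]
meter [([536.0, -216.0, 1.0], 0.69)]
charger_pad []
meter_pad [([534.0, -220.0, 62.0], 0.61), ([530.0, 206.0, 40.0], 0.32)]
flux_bottle [([700.0, -4.0, 2.0], 0.78), ([558.0, 2.0, -5.0], 0.32)]
solder_spool [([399.0, -18.0, 1.0], 0.76), ([537.0, -218.0, 64.0], 0.59)]
screwdriver [([561.0, 2.0, -2.0], 0.64)]
t 0.9 pos [188.9 621.9 214.6] F [0.1 0.2 0.3] w 91.9
```

View pics/top0.png

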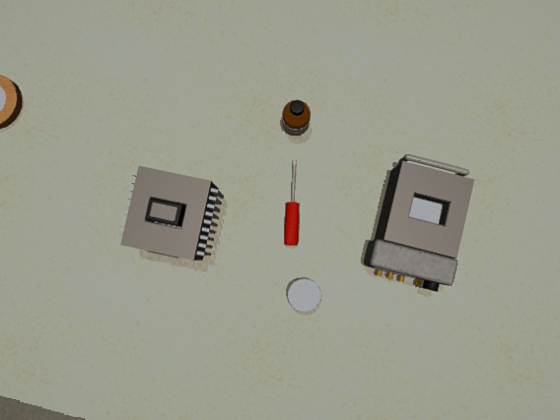

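View pics/scene0.png

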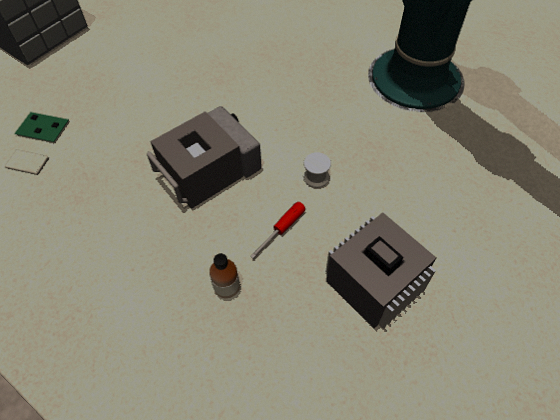

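The top view shows the charger at left (corners about (139,167), (212,181), (196,259), (122,244)) with the pack latched. The meter is at right with its white pad at (428,209), handle up and panel down. The scene view agrees: bottle, screwdriver and spool lie between the devices. I'll compute poses from the pixels.

```bash
cat > q.py <<'E'
from h import *
def quad(c,px,z):
    P=ray(c,px,z)[:,:2]; e=(P[0]-P[1])+(P[3]-P[2]); f=(P[0]-P[3])+(P[1]-P[2])
    print(c,'centre',np.round(P.mean(0),1),'y-edge ang',round(np.degrees(np.arctan2(e[1],e[0])),1),'len',np.round(np.hypot(*e)/2,1),'x-edge',round(np.degrees(np.arctan2(f[1],f[0])),1),np.round(np.hypot(*f)/2,1))
E
python3 - <<'E'
from q import *
quad('top',[(139,167),(212,181),(196,259),(122,244)],100)
quad('top',[(405,163),(472,180),(457,259),(388,243)],100)
s=arm.observe();R=np.array(s['orientation'])
print(R.T@(np.array([530,204,260])-s['eef_pos']))
c=imaging.camera_info('wrist');print(R.T@(np.array(c['position'])-s['eef_pos']),np.round(R.T@np.array(c['orientation']),2))
im=imaging.get_image('top')
for n in('meter_pad','pack'):
    m=spotter.trace('top',n)[0]['pixels'].astype(np.uint8); r=cv2.minAreaRect(cv2.findNonZero(m)); print(n,r)
E
```

```text
top centre [528.1 200.8] y-edge ang 79.3 len 120.8 x-edge -10.7 126.3
top centre [ 533.2 -219.8] y-edge ang 76.8 len 112.6 x-edge -12.4 130.7
[ -45.36545819 -447.83127378 -300.73526133]
[-170.48470923   70.18570915    1.47666061] [[ 0.   -0.25  0.97]
 [-0.   -0.97 -0.25]
 [ 1.   -0.   -0.  ]]
meter_pad ((425.0588684082031, 210.2647247314453), (31.28709602355957, 20.858062744140625), 14.03624439239502)
pack ((165.3529510498047, 212.5882568359375), (37.83555603027344, 23.28342056274414), 14.03624439239502)
```

```bash
python3 -m creep '{"delta_pos":[[-2.5,-24.9,-16.7],[-2.5,-24.9,-16.7],[-2.5,-24.9,-16.7],[-2.5,-24.9,-16.7],[-2.5,-24.9,-16.7],[-2.5,-24.9,-16.7],[-2.5,-24.9,-16.7],[-2.5,-24.9,-16.7],[-2.5,-24.9,-16.7],[-2.5,-24.9,-16.7],[-2.5,-24.9,-16.7],[-2.5,-24.9,-16.7],[-2.5,-24.9,-16.7],[-2.5,-24.9,-16.7],[-2.5,-24.9,-16.7],[-2.5,-24.9,-16.7],[-2.5,-24.9,-16.7],[-2.5,-24.9,-16.7],[0,0,0],[0,0,0]],"rotation":[[0,0,0],[0,0,0],[0,0,0],[0,0,0],[0,0,0],[0,0,0],[0,0,0],[0,0,0],[0,0,0],[0,0,0],[0,0,0],[0,0,0],[0,0,0],[0,0,0],[0,0,0],[0,0,0],[0,0,0],[-6.2,0,0],[0,0,0],[0,0,0]]}' 0 20
python3 - <<'E'
from h import *
s=st(); print(np.round(s['orientation'],3).tolist())
im=pic('wrist','w1.png')
for n in('pack',):
    for d in spotter.trace('wrist',n)[:1]:
        m=d['pixels'].astype(np.uint8); r=cv2.minAreaRect(cv2.findNonZero(m)); print(n,r)
E
```

```text
t: 2.72
eef_pos: [531.4, 202.3, 259.7]
orientation: [[0.001, -0.982, 0.19], [-0.0, 0.19, 0.982], [-1.0, -0.001, -0.0]]
ft_force: [-1.3, 0.3, -0.6]
width: 0.3
t 2.72 pos [531.4 202.3 259.7] F [-1.3  0.3 -0.6] w 0.3
[[0.001, -0.982, 0.19], [-0.0, 0.19, 0.982], [-1.0, -0.001, -0.0]]
pack ((283.0, 198.0), (36.0, 52.0), 90.0)
```

View pics/w1.png

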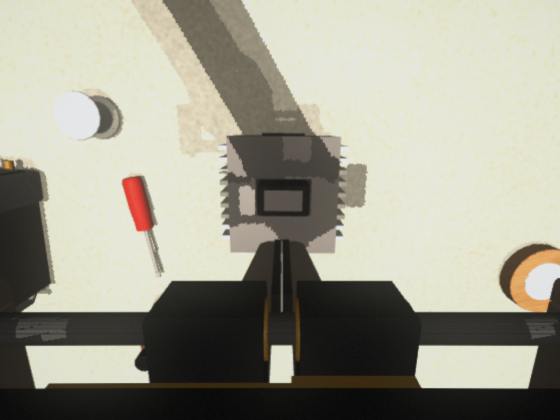

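The wrist view shows the charger's top (corners about (228,136), (341,136), (336,252), (231,252)) square to the tool, with the pack at (283,198) and nothing in the way.

Run:
```python
from q import *
s=arm.observe();R=np.array(s['orientation'])
P=ray('wrist',[(283,198)],116)[0]; print('pack mask',P)
quad('wrist',[(341,136),(228,136),(231,252),(336,252)],100)
im=cv2.imread('pics/w1.png')
cv2.imwrite('pics/c1.png',cv2.resize(im[120:270,200:370],None,fx=4.5,fy=4,interpolation=cv2.INTER_CUBIC)*1)
print(R.T@(P-s['eef_pos']))
```

```text
pack mask [527.12801816 208.51516336 116.        ]
wrist centre [529.4 209.3] y-edge ang 79.3 len 119.1 x-edge 168.9 129.2
[143.4540762    3.17838615   2.97168257]
```

View pics/c1.png

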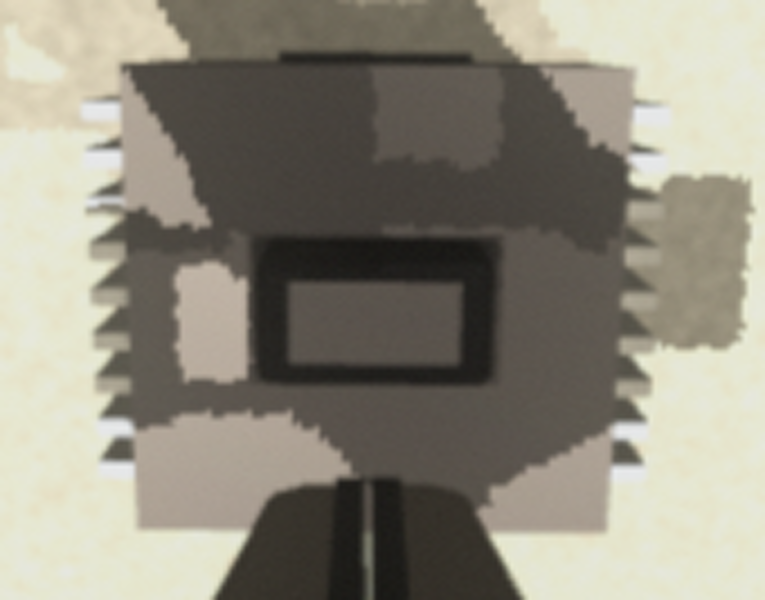

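The arm was still settling when that picture was taken, so I'm redoing it at rest by shifting the corner pixels with a template match.

Run:
```python
from q import *
s=st(); pic('wrist','w2.png'); a=cv2.imread('pics/w1.png'); b=cv2.imread('pics/w2.png')
r=cv2.matchTemplate(b,a[130:240,215:355],cv2.TM_CCOEFF_NORMED); _,v,_,l=cv2.minMaxLoc(r); d=np.array(l)-[215,130]; print(v,d)
# subpixel: only translation ECC
W=np.float32([[1,0,d[0]],[0,1,d[1]]]); g=lambda i:cv2.cvtColor(i,cv2.COLOR_BGR2GRAY)
m=np.zeros(a.shape[:2],np.uint8); m[130:235,215:355]=255
_,W=cv2.findTransformECC(g(a),g(b),W,cv2.MOTION_TRANSLATION,inputMask=m); d=W[:,2]; print(d)
C=np.array([(227.1,136.5),(340.9,137),(334.9,252.5),(230.4,252)])+d
quad('wrist',C[[1,0,3,2]],100)
P=ray('wrist',[(283+d[0],198+d[1])],116)[0]; print('pack',P)
k=np.array([(254,238),(498,238),(494,384),(256,384)])/[4.5,4]+[200,120]+d
print('bay/pack outline'); quad('wrist',k[[1,0,3,2]],108)
s=st(); print(np.round(s['orientation'],4).tolist()); c=cam('wrist'); print(c[2])
```

```text
t 2.82 pos [529.8 204.9 259.5] F [-0.1  0.5  0.6] w 0.4
0.9740057587623596 [-2  2]
[-1.4223685  1.4564947]
wrist centre [530.8 207.1] y-edge ang 79.1 len 119.4 x-edge 168.7 129.1
pack [528.12376379 207.21655962 116.        ]
bay/pack outline
wrist centre [530.  207.4] y-edge ang 79.4 len 57.3 x-edge 169.1 39.9
t 2.87 pos [529.5 205.4 259.4] F [ 0.3  1.1 -0.4] w 0.4
[[-0.0006, -0.9829, 0.1843], [0.0006, 0.1843, 0.9829], [-1.0, 0.0007, 0.0004]]
[461.07904671 219.55666482 429.96939212]
```

```bash
python3 -m creep '{"delta_pos":[[15,0,0],[25,0,0],[25,0,0],[25,0,0],[20,0,0],[10,0,0],[5,0,0],[5,0,0],[0,0,0],[0,0,0]],"rotation":[[0,0,0],[0,0,0],[0,0,0],[0,0,0],[0,0,0],[0,0,0],[0,0,0],[0,0,0],[0,0,0],[0,0,0]]}'
python3 -m creep '{"delta_pos":[[2,0,0],[2,0,0],[2,0,0],[2,0,0],[2,0,0],[2,0,0],[1,0,0],[1,0,0],[0,0,0]],"rotation":[[0,0,0],[0,0,0],[0,0,0],[0,0,0],[0,0,0],[0,0,0],[0,0,0],[0,0,0],[0,0,0]]}'
```

```text
t: 3.7
eef_pos: [530.9, 204.6, 130.5]
orientation: [[0.001, -0.983, 0.185], [0.001, 0.185, 0.983], [-1.0, -0.001, 0.001]]
ft_force: [0.2, -0.8, -0.3]
width: 0.6
t: 4.45
eef_pos: [530.5, 204.1, 116.0]
orientation: [[0.0, -0.983, 0.186], [0.0, 0.186, 0.983], [-1.0, -0.0, 0.0]]
ft_force: [-1.6, -0.4, 6.6]
width: 0.1
```

```bash
python3 -m creep '{"delta_pos":[[1.5,0,0],[1.5,0,0],[1.5,0,0],[1.5,0,0],[0,0,0]],"rotation":[[0,0,0],[0,0,0],[0,0,0],[0,0,0],[0,0,0]]}'
```

```text
t: 4.87
eef_pos: [530.5, 204.1, 110.2]
orientation: [[0.0, -0.983, 0.186], [0.0, 0.186, 0.983], [-1.0, -0.0, 0.0]]
ft_force: [-2.1, -0.8, 6.8]
width: 0.1
```

```bash
python3 -m creep '{"delta_pos":[[1,0,0],[0,0,0]],"rotation":[[0,0,0],[0,0,0]]}'
```

```text
t: 5.03
eef_pos: [530.6, 204.1, 109.3]
orientation: [[0.0, -0.983, 0.186], [0.0, 0.186, 0.983], [-1.0, -0.0, 0.0]]
ft_force: [-1.6, -1.0, 6.5]
width: 0.8
```

```bash
python3 -m creep '{"delta_pos":[[0.7,0,0],[0,0,0]],"rotation":[[0,0,0],[0,0,0]]}'
```

```text
t: 5.2
eef_pos: [530.7, 204.1, 108.7]
orientation: [[0.0, -0.983, 0.186], [0.0, 0.186, 0.983], [-1.0, -0.0, 0.0]]
ft_force: [-2.4, -1.0, 6.6]
width: 0.3
```

```bash
python3 -m creep '{"delta_pos":[[0.6,0,0],[0.6,0,0],[0,0,0]],"rotation":[[0,0,0],[0,0,0],[0,0,0]]}' | grep -E "pos|force"
```

```text
eef_pos: [530.8, 204.1, 107.9]
ft_force: [-3.0, -1.5, 9.6]
```

```bash
python3 -m creep '{"delta_pos":[[0.4,0,0],[0,0,0]],"rotation":[[0,0,0],[0,0,0]]}' | grep -E "pos|force"
```

```text
eef_pos: [531.0, 204.2, 107.8]
ft_force: [-2.8, -0.6, 10.6]
```

```bash
python3 -m creep '{"delta_pos":[[0.5,0,0],[0,0,0]],"rotation":[[0,0,0],[0,0,0]]}' | grep -E "pos|force"
```

```text
eef_pos: [531.1, 204.2, 107.5]
ft_force: [-3.4, -1.5, 12.9]
```

```bash
python3 -m creep '{"delta_pos":[[0.3,0,0],[0,0,0],[-2,0,0],[-4,0,0],[-5,0,0],[-5,0,0],[-5,0,0],[0,0,0]],"rotation":[[0,0,0],[0,0,0],[0,0,0],[0,0,0],[0,0,0],[0,0,0],[0,0,0],[0,0,0]]}' | grep -E "pos|force"
```

```text
eef_pos: [531.0, 204.2, 127.8]
ft_force: [-0.9, -0.4, 4.6]
```

```bash
Z='' ; python3 -m creep '{"delta_pos":[[-5,0,0],[-8,0,0],[-10,0,0],[-8,0,0],[-5,0,0],[0,0,0]],"rotation":[[0,0,0],[0,0,0],[0,0,0],[0,0,0],[0,0,0],[0,0,0]]}' | grep -E "pos|force"
python3 -m creep '{"delta_pos":[[0,0,0],[0,0,0],[0,0,0],[0,0,0],[0,0,0],[0,0,0]],"rotation":[[0,0,0],[0,0,0],[0,0,0],[0,0,0],[0,0,0],[0,0,0]]}' 100 20 | grep -E "pos|force|width"
python3 - <<'E'
from q import *
s=st(); pic('wrist','w3.png')
m=spotter.trace('wrist','pack')
for d in m[:2]: r=cv2.minAreaRect(cv2.findNonZero(d['pixels'].astype(np.uint8))); print(round(d['confidence'],2),r, ray('wrist',[r[0]],140))
E
```

```text
eef_pos: [531.2, 204.5, 164.1]
ft_force: [0.3, -0.2, -1.2]
eef_pos: [530.3, 204.0, 162.2]
ft_force: [0.5, 0.5, -0.3]
width: 38.3
t 7.45 pos [530.3 204.  162.2] F [ 0.5  0.5 -0.3] w 38.3
0.91 ((281.5, 232.0), (80.99998474121094, 63.99999237060547), -0.0) [[524.665822   206.52276533 140.        ]]
```

View pics/w3.png

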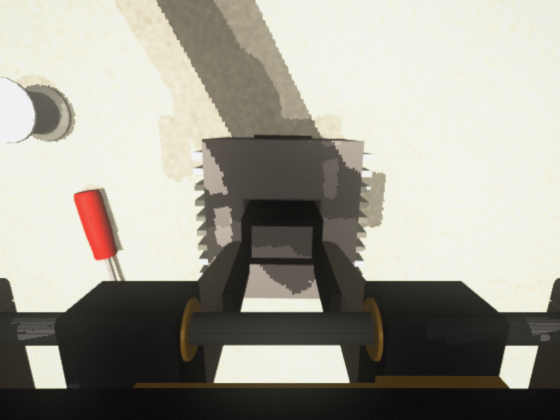

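The pack has sprung up and sits between the opening fingers (top at about columns 241–322, centre column 282), so the jaws are centred on it. I'll finish opening, descend and grip.

```bash
python3 -m creep '{"delta_pos":[[0,0,0.5],[0,0,0.5],[0,0,0.5],[0,0,0],[0,0,0],[0,0,0],[0,0,0],[0,0,0]],"rotation":[[0,0,0],[0,0,0],[0,0,0],[0,0,0],[0,0,0],[0,0,0],[0,0,0],[0,0,0]]}' 100 20| grep -E "pos|force|width"
python3 -m creep '{"delta_pos":[[6,0,0],[10,0,0],[12,0,0],[12,0,0],[8,0,0],[3,0,0],[1,0,0],[0,0,0]],"rotation":[[0,0,0],[0,0,0],[0,0,0],[0,0,0],[0,0,0],[0,0,0],[0,0,0],[0,0,0]]}' | grep -E "pos|force|width"
python3 -m creep '{"delta_pos":[[0,0,0],[0,0,0],[0,0,0],[0,0,0],[0,0,0],[0,0,0],[0,0,0],[0,0,0]],"rotation":[[0,0,0],[0,0,0],[0,0,0],[0,0,0],[0,0,0],[0,0,0],[0,0,0],[0,0,0]]}' 40 25 | grep -E "pos|force|width"
```

```text
eef_pos: [530.7, 205.5, 162.5]
ft_force: [0.6, 0.0, 0.3]
width: 92.0
eef_pos: [530.6, 205.4, 110.1]
ft_force: [-0.1, 0.2, 0.4]
width: 92.0
eef_pos: [530.8, 205.4, 110.7]
ft_force: [-0.1, -0.7, 1.3]
width: 53.8
```

Grip confirmed (53.8 mm). Next I lift, check, and carry it to a viewing spot beyond the meter's bay, where the wrist camera can see past the pack.

```bash
python3 -m creep '{"delta_pos":[[-2,0,0],[-5,0,0],[-9,0,0],[-12,0,0],[-13,0,0],[-13,0,0],[-11,0,0],[-7,0,0],[-3,0,0],[0,0,0]],"rotation":[[0,0,0],[0,0,0],[0,0,0],[0,0,0],[0,0,0],[0,0,0],[0,0,0],[0,0,0],[0,0,0],[0,0,0]]}' | grep -E "pos|force|width"
python3 -m creep '{"delta_pos":[[0,-3.8,-10],[0,-6.6,-17.5],[0,-9.5,-25],[0,-9.5,-25],[0,-9.5,-25],[0,-9.5,-25],[0,-9.5,-25],[0,-9.5,-25],[0,-9.5,-25],[0,-9.5,-25],[0,-9.5,-25],[0,-9.5,-25],[0,-9.5,-25],[0,-9.5,-25],[0,-9.5,-25],[0,-9.5,-25],[0,-5.5,-16],[0,-2.5,-7.5],[0,0,0],[0,0,0]],"rotation":[[0,0,0],[0,0,0],[0,0,0],[0,0,0],[0,0,0],[0,0,0],[0,0,0],[0,0,0],[0,0,0],[0,0,0],[0,0,0],[0,0,0],[0,0,0],[0,0,0],[0,0,0],[0,0,0],[0,0,0],[0,0,0],[0,0,0],[0,0,0]]}' | grep -E "t:|pos|force|width"
python3 -m creep '{"delta_pos":[[0,0,0],[0,0,0],[0,0,0]],"rotation":[[2,0,0],[0,0,0],[0,0,0]]}' | grep -E "t:|pos|force|width"
python3 - <<'E'
from h import *
s=st(); c=cam('wrist'); pic('wrist','w4.png')
print(np.round(s['orientation'],3).tolist(), c[2])
for q in spotter.spot_point('wrist','meter_pad')[:2]: print(q)
for d in spotter.trace('wrist','meter_pad')[:2]: print(round(d['confidence'],2),cv2.minAreaRect(cv2.findNonZero(d['pixels'].astype(np.uint8))))
st()
E
```

```text
eef_pos: [531.0, 205.7, 186.5]
ft_force: [0.2, -0.4, -1.9]
width: 53.7
t: 12.05
eef_pos: [604.4, -216.1, 184.7]
ft_force: [0.4, 0.6, -1.0]
width: 54.0
t: 12.3
eef_pos: [605.1, -214.6, 185.4]
ft_force: [0.4, -0.0, -0.6]
width: 54.0
t 12.3 pos [ 605.1 -214.6  185.4] F [ 0.4 -0.  -0.6] w 54.0
[[-0.0, -0.976, 0.217], [0.001, 0.217, 0.976], [-1.0, 0.0, 0.001]] [ 537.10188469 -198.27756304  355.86547096]
{'location': [536.1, -215.0, 67.3], 'confidence': 0.57}
0.88 ((263.5, 139.0), (42.0, 63.0), 90.0)
t 12.45 pos [ 605.2 -215.6  185.6] F [ 0.6 -0.1 -1.6] w 53.6
```

View pics/w4.png

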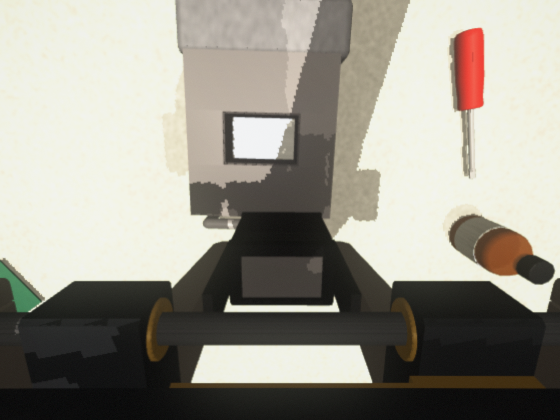

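The wrist view shows the meter's bay rim at roughly (223,112)–(299,165) with its white pad, square to the tool. I'll take a settled close-up for an accurate fit.

Run:
```python
from q import *
s=st(); pic('wrist','w5.png'); im=cv2.imread('pics/w5.png')
cv2.imwrite('pics/c5.png',cv2.resize(im[95:185,200:320],None,fx=6,fy=6,interpolation=cv2.INTER_CUBIC))
```

```text
t 12.45 pos [ 605.2 -215.6  185.6] F [ 0.6 -0.1 -1.6] w 53.6
```

View pics/c5.png

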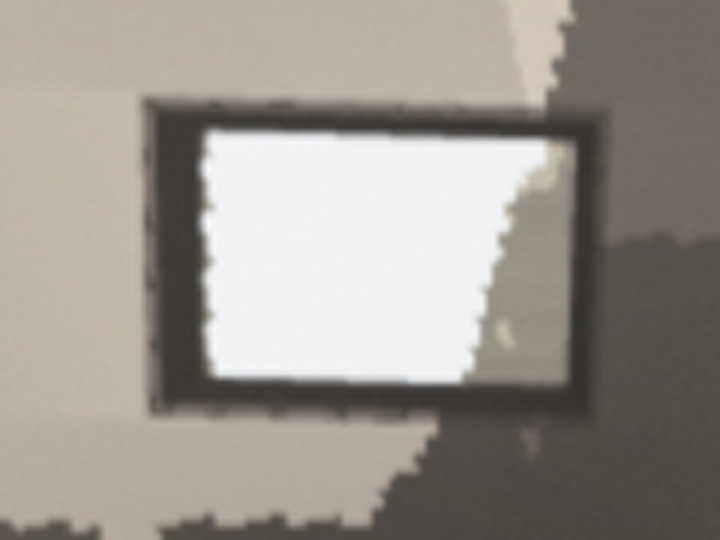

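Run:
```python
from q import *
f=lambda c:(np.array(c)+.5)/6-.5+[200,95]
s=st(); R=np.array(s['orientation'])
quad('wrist',f([(602,115),(146,98),(154,410),(590,412)]),100)
quad('wrist',f([(578,142),(205,130),(210,378),(570,384)]),66)
print(np.degrees(np.arctan2(R[1,2],R[0,2])), R.T@(np.array([535,-217,110])-s['eef_pos']))
```

```text
t 12.5 pos [ 605.1 -215.9  185.5] F [ 0.5  0.6 -1.1] w 53.4
wrist centre [ 538.6 -215.9] y-edge ang 76.2 len 60.1 x-edge 166.0 39.9
wrist centre [ 539.2 -215.4] y-edge ang 76.0 len 56.0 x-edge 166.2 36.4
77.38308806108196 [ 75.52528006  68.16611364 -16.3974    ]
```

Run:
```python
from q import *
im=cv2.imread('pics/w5.png'); 
cv2.imwrite('pics/c6.png',cv2.convertScaleAbs(cv2.resize(im[200:315,200:360],None,fx=5,fy=5,interpolation=cv2.INTER_CUBIC),alpha=2.2))
s=st(); R=np.array(s['orientation'])
# expected pack top corners (tool-centred), z top=215.5
o=s['eef_pos']; 
for z in(215.6,141.6):
  P=[np.array([o[0],o[1],z])+R[:,1]*a*(17 if z>200 else 12)+R[:,2]*b*(27 if z>200 else 22) for a,b in((1,1),(1,-1),(-1,-1),(-1,1))]
  print(np.round(((proj('wrist',P)-[200,200])+.5)*5-.5).tolist())
```

```text
t 12.5 pos [ 605.1 -215.9  185.5] F [ 0.5  0.6 -1.1] w 53.4
[[673.0, 225.0], [117.0, 225.0], [133.0, 537.0], [659.0, 537.0]]
[[552.0, 76.0], [247.0, 76.0], [252.0, 232.0], [548.0, 232.0]]
```

View pics/c6.png

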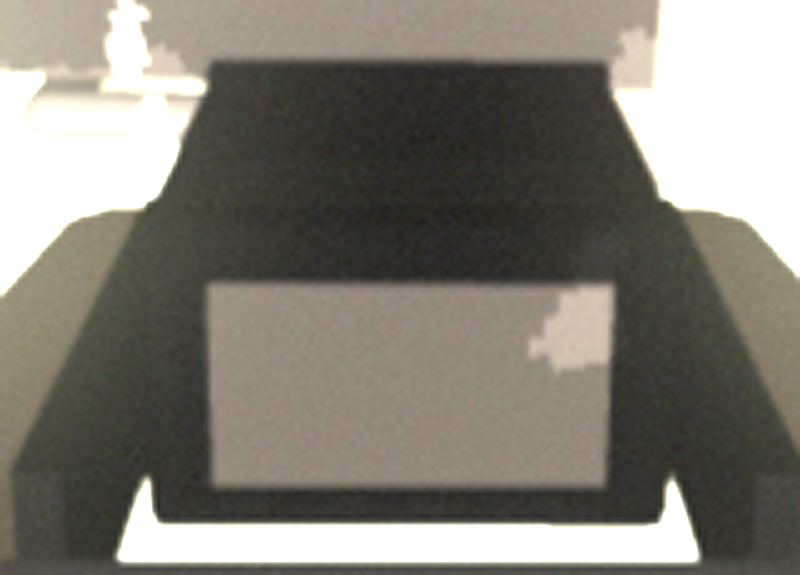

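```bash
python3 -m creep '{"delta_pos":[[0,5,-1.2],[0,11,-2.7],[0,14,-3.4],[0,14,-3.4],[0,11,-2.7],[0,6,-1.5],[3,3.5,-0.8],[7,0,0],[10,0,0],[8,0,0],[4,0,0],[0,0,0],[0,0,0],[0,0,0]],"rotation":[[0,0,0],[0,0,0],[0,0,0],[0,0,0],[0,0,0],[0,0,0],[0,0,0],[1.2,0,0],[0,0,0],[0,0,0],[0,0,0],[0,0,0],[0,0,0],[0,0,0]]}' | grep -E "t:|pos|force|width|ori"
```

```text
t: 13.67
eef_pos: [539.0, -217.9, 153.5]
orientation: [[0.0, -0.971, 0.24], [-0.0, 0.24, 0.971], [-1.0, -0.0, -0.0]]
ft_force: [0.6, -0.2, -1.1]
width: 54.1
```

Right on target. Now a gentle entry to just inside the bay.

```bash
python3 -m creep '{"delta_pos":[[3,0,0],[3,0,0],[3,0,0],[3,0,0],[3,0,0],[2,0,0],[0,0,0]],"rotation":[[0,0,0],[0,0,0],[0,0,0],[0,0,0],[0,0,0],[0,0,0],[0,0,0]]}' | grep -E "t:|pos|force|width"
```

```text
t: 14.25
eef_pos: [538.3, -217.6, 135.9]
ft_force: [0.0, -0.6, -1.0]
width: 53.7
```

```bash
python3 -m creep '{"delta_pos":[[1.5,0,0],[1.5,0,0],[1.5,0,0],[1.5,0,0],[1.5,0,0],[1.5,0,0],[0,0,0]],"rotation":[[0,0,0],[0,0,0],[0,0,0],[0,0,0],[0,0,0],[0,0,0],[0,0,0]]}' | grep -E "t:|pos|force|width"
```

```text
t: 14.83
eef_pos: [538.5, -217.6, 127.2]
ft_force: [0.2, 0.6, -1.8]
width: 53.7
```

No contact on the rim. I'll go down to the pad, which I expect at TCP about 110.5.

```bash
python3 -m creep '{"delta_pos":[[3,0,0],[3,0,0],[3,0,0],[2,0,0],[2,0,0],[1.5,0,0],[0,0,0],[0,0,0]],"rotation":[[0,0,0],[0,0,0],[0,0,0],[0,0,0],[0,0,0],[0,0,0],[0,0,0],[0,0,0]]}' | grep -E "t:|pos|force|width"
```

```text
t: 15.5
eef_pos: [538.7, -217.7, 112.9]
ft_force: [0.8, 1.3, -0.5]
width: 53.7
```

```bash
python3 -m creep '{"delta_pos":[[1,0,0],[1,0,0],[0.5,0,0],[0,0,0]],"rotation":[[0,0,0],[0,0,0],[0,0,0],[0,0,0]]}' | grep -E "t:|pos|force|width"
```

```text
t: 15.83
eef_pos: [538.8, -217.8, 110.7]
ft_force: [-0.7, 0.3, -0.2]
width: 54.0
```

```bash
python3 -m creep '{"delta_pos":[[0,0,0],[0,0,0],[0,0,0],[0,0,0],[0,0,0],[0,0,0],[-3,0,0],[-8,0,0],[-12,0,0],[-13,0,0],[-11,0,0],[-6,0,0],[-2,0,0],[0,0,0]],"rotation":[[0,0,0],[0,0,0],[0,0,0],[0,0,0],[0,0,0],[0,0,0],[0,0,0],[0,0,0],[0,0,0],[0,0,0],[0,0,0],[0,0,0],[0,0,0],[0,0,0]]}' 100 20 | grep -E "t:|pos|force|width"
python3 -m creep '{"delta_pos":[[0,0,0],[0,0,0],[0,0,0],[0,0,0],[0,0,0],[0,0,0],[0,0,0],[0,0,0],[0,0,0],[0,0,0],[0,0,0],[0,0,0],[0,0,0],[0,0,0],[0,0,0]],"rotation":[[0,0,0],[0,0,0],[0,0,0],[0,0,0],[0,0,0],[0,0,0],[0,0,0],[0,0,0],[0,0,0],[0,0,0],[0,0,0],[0,0,0],[0,0,0],[0,0,0],[0,0,0]]}' 0 20 | grep -E "t:|pos|force|width"
```

```text
t: 17.0
eef_pos: [539.0, -217.8, 166.4]
ft_force: [1.1, 0.1, -0.4]
width: 91.7
t: 18.25
eef_pos: [538.6, -217.7, 165.5]
ft_force: [0.2, 0.8, -0.4]
width: 0.3
```

Run:
```python
from h import *
pic('wrist','w7.png'); st()
```

```text
t 18.3 pos [ 538.7 -217.7  165.5] F [ 0.2 -1.2  0.1] w 0.2
```

View pics/w7.png

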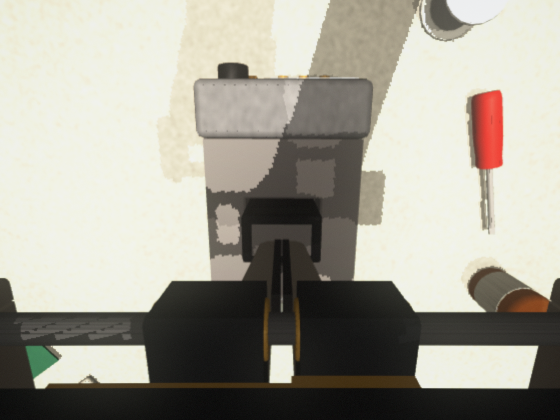

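The pack stands upright in the meter's bay, centred under the shut fingers (columns 243–322). Now I press it down.

```bash
python3 -m creep '{"delta_pos":[[5,0,0],[8,0,0],[6,0,0],[3,0,0],[1.5,0,0],[1.5,0,0],[1.5,0,0],[1.5,0,0],[0,0,0]],"rotation":[[0,0,0],[0,0,0],[0,0,0],[0,0,0],[0,0,0],[0,0,0],[0,0,0],[0,0,0],[0,0,0]]}' | grep -E "t:|pos|force|width"
python3 -m creep '{"delta_pos":[[2.5,0,0],[2.5,0,0],[2.5,0,0],[2.5,0,0],[2.5,0,0],[2.5,0,0],[2.5,0,0],[2.5,0,0],[2,0,0],[1,0,0],[0,0,0]],"rotation":[[0,0,0],[0,0,0],[0,0,0],[0,0,0],[0,0,0],[0,0,0],[0,0,0],[0,0,0],[0,0,0],[0,0,0],[0,0,0]]}' | grep -E "t:|pos|force|width"
```

```text
t: 19.05
eef_pos: [538.7, -217.8, 137.6]
ft_force: [-0.4, 0.3, 2.8]
width: 0.2
t: 19.97
eef_pos: [538.6, -217.8, 114.3]
ft_force: [-2.4, 0.8, 5.7]
width: 0.4
```

Spring force is as expected. I'm stepping down to feel for the stop.

```bash
python3 -m creep '{"delta_pos":[[1.5,0,0],[1.5,0,0],[1.5,0,0],[0,0,0]],"rotation":[[0,0,0],[0,0,0],[0,0,0],[0,0,0]]}' | grep -E "t:|pos|force"
```

```text
t: 20.3
eef_pos: [538.7, -217.7, 109.9]
ft_force: [-1.8, 0.7, 6.1]
```

```bash
python3 -m creep '{"delta_pos":[[0.6,0,0],[0.6,0,0],[0,0,0]],"rotation":[[0,0,0],[0,0,0],[0,0,0]]}' | grep -E "pos|force"
```

```text
eef_pos: [538.7, -217.8, 108.9]
ft_force: [-1.8, 0.6, 7.0]
```

```bash
python3 -m creep '{"delta_pos":[[0.6,0,0],[0.6,0,0],[0,0,0]],"rotation":[[0,0,0],[0,0,0],[0,0,0]]}' | grep -E "pos|force"
```

```text
eef_pos: [538.8, -217.8, 107.7]
ft_force: [-0.6, 0.4, 7.2]
```

```bash
python3 -m creep '{"delta_pos":[[0.6,0,0],[0.6,0,0],[0,0,0]],"rotation":[[0,0,0],[0,0,0],[0,0,0]]}' | grep -E "pos|force"
```

```text
eef_pos: [538.8, -217.8, 106.5]
ft_force: [-1.9, 1.1, 6.7]
```

```bash
python3 -m creep '{"delta_pos":[[0.6,0,0],[0.6,0,0],[0,0,0]],"rotation":[[0,0,0],[0,0,0],[0,0,0]]}' | grep -E "pos|force"
```

```text
eef_pos: [538.8, -217.8, 105.4]
ft_force: [-0.5, 0.4, 7.1]
```

```bash
python3 -m creep '{"delta_pos":[[0.6,0,0],[0.6,0,0],[0,0,0]],"rotation":[[0,0,0],[0,0,0],[0,0,0]]}' | grep -E "pos|force"
```

```text
eef_pos: [538.8, -217.8, 104.2]
ft_force: [-2.1, 0.7, 7.1]
```

```bash
python3 -m creep '{"delta_pos":[[0.6,0,0],[0.6,0,0],[0,0,0]],"rotation":[[0,0,0],[0,0,0],[0,0,0]]}' | grep -E "pos|force"
```

```text
eef_pos: [538.9, -217.8, 103.2]
ft_force: [-2.3, 0.5, 9.2]
```

```bash
python3 -m creep '{"delta_pos":[[0.4,0,0],[0,0,0]],"rotation":[[0,0,0],[0,0,0]]}' | grep -E "pos|force"
```

```text
eef_pos: [539.1, -217.9, 103.1]
ft_force: [-2.4, 0.7, 9.7]
```

```bash
python3 -m creep '{"delta_pos":[[0.5,0,0],[0,0,0]],"rotation":[[0,0,0],[0,0,0]]}' | grep -E "pos|force"
```

```text
eef_pos: [539.2, -218.0, 102.9]
ft_force: [-2.0, 0.4, 12.2]
```

```bash
python3 -m creep '{"delta_pos":[[0.3,0,0],[0,0,0]],"rotation":[[0,0,0],[0,0,0]]}' | grep -E "pos|force"
python3 -m creep '{"delta_pos":[[-2,0,0],[-3,0,0],[-3,0,0],[-3,0,0],[-3,0,0],[-3,0,0],[-2,0,0],[0,0,0]],"rotation":[[0,0,0],[0,0,0],[0,0,0],[0,0,0],[0,0,0],[0,0,0],[0,0,0],[0,0,0]]}' | grep -E "t:|pos|force"
```

```text
eef_pos: [539.3, -218.0, 102.8]
ft_force: [-3.1, 1.6, 13.6]
t: 22.97
eef_pos: [538.7, -217.7, 120.4]
ft_force: [0.3, -0.2, 0.2]
```

Zero force at z = 120 means the pack stayed down, so the latch has caught. I'll rise clear and check both bays.

```bash
python3 -m creep '{"delta_pos":[[-5,0,0],[-12,0,0],[-20,0,0],[-25,0,0],[-25,0,0],[-20,20,0],[-12,25,0],[-5,20,0],[0,15,0],[0,10,0],[0,0,0],[0,0,0],[0,0,0]],"rotation":[[0,0,0],[0,0,0],[0,0,0],[0,0,0],[0,0,0],[0,0,0],[0,0,0],[0,0,0],[0,0,0],[0,0,0],[0,0,0],[0,0,0],[0,0,0]]}' | grep -E "t:|pos|force"
python3 - <<'E'
from h import *
a=pic('top','t9.png'); b=pic('scene','s9.png')
f=lambda i,r0,r1,c0,c1:cv2.resize(i[r0:r1,c0:c1],(400,300),interpolation=cv2.INTER_CUBIC)
cv2.imwrite('pics/c9.png',np.vstack([np.hstack([f(a,145,280,80,260),f(a,145,280,340,520)]),np.hstack([f(b,190,340,300,500),f(b,80,230,120,320)])])[:,:,::-1])
for c in('top','scene'):
    for n in('pack','meter_pad','charger_pad','flux_bottle','solder_spool','screwdriver'):
        print(c,n,[(np.round(d['location']).tolist(),round(d['confidence'],2)) for d in spotter.spot_point(c,n)[:2]])
E
```

```text
t: 24.05
eef_pos: [452.1, -196.2, 244.7]
ft_force: [0.7, -0.5, -0.2]
top pack [([539.0, -220.0, 42.0], 0.64)]
top meter_pad []
top charger_pad [([530.0, 206.0, 67.0], 0.87)]
top flux_bottle [([700.0, -3.0, -2.0], 0.69)]
top solder_spool [([397.0, -20.0, 1.0], 0.61)]
top screwdriver [([559.0, -1.0, -4.0], 0.92)]
scene pack [([537.0, -217.0, 40.0], 0.87)]
scene meter_pad [([701.0, -2.0, 3.0], 0.27)]
scene charger_pad []
scene flux_bottle [([700.0, -3.0, 2.0], 0.66)]
scene solder_spool [([401.0, -18.0, 4.0], 0.72)]
scene screwdriver [([561.0, 5.0, 1.0], 0.94), ([401.0, -15.0, 2.0], 0.3)]
```

View pics/c9.png

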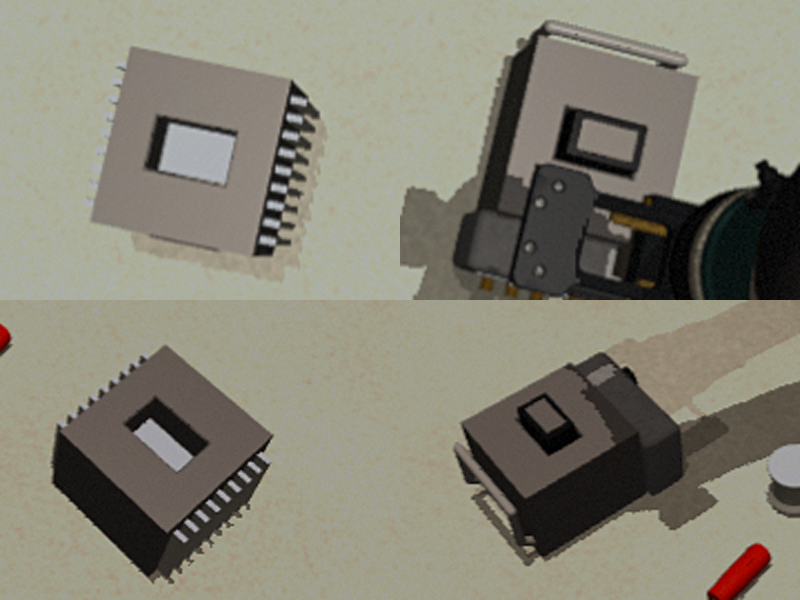

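The charger's bay is empty with its pad up (about 67 mm), and the pack sits low in the meter (origin about 40–42 mm, so latched). The bystanders have not moved and the gripper is clear. I'm handing the job in.

```bash
python3 -c "
from h import *
st(); print(ticket.close_job())"
```

```text
t 24.75 pos [ 451.3 -196.1  244.6] F [ 1.6 -0.3  0.7] w 0.5
the job is handed in; nothing more can be done
None
```

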